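# Finger test of a loudspeaker cone on the repair bench

## Task

Check that the speaker with the yellow sticker moves freely: with closed fingertips press gently on the silver dome in the middle of its cone, so that the cone sinks a few millimetres but never reaches its stop, keep it down for about a second, then let it spring back and take the hand well clear above it. Do not touch the thin paper around the dome, do not shove or lift the speaker, and leave the other two speakers and the capacitor, screwdriver and screw dish alone.

Things in the scene. Friction and masses are not known exactly. Their poses are not given: they have to be found in the camera images.
- speaker_yellow: a loose black loudspeaker box, 140 (x) x 104 (y) x 60 mm high, about 0.6 kg, lying face up on the bench, with a yellow sticker (22 x 70 mm) across its top near the -x end. Origin: centre of its underside; z up. Its round opening (88 mm across, centred 15 mm from the middle towards the box's +x) holds the grey paper cone and, in the middle, the silver dome. This is the one to test.
- dome_yellow (a point): top centre of the silver dome (42 mm across, rounded top) in the middle of the yellow-stickered speaker's cone, 64 mm above the bench at rest, 4 mm above the box's top face; the point moves with the cone. The place to press with shut fingertips.
- cone_yellow (a joint): how far the yellow-stickered speaker's cone is pushed in, m: 0 at rest, growing downwards to a stop at 0.010. Spring of about 0.9 N per mm (3 mm takes about 2.7 N, the stop about 9 N); it returns by itself.
- paper_yellow: the thin grey paper funnel round the dome of the yellow-stickered speaker, moving with it: 16 mm below the dome's top at the dome's edge, rising to 4 mm below it at 41 mm from the centre, so shut fingertips on the dome clear it. Origin: on the cone's axis, 4 mm below the dome's top. Not to be touched.
- speaker_white: a loose black loudspeaker box, 140 (x) x 104 (y) x 60 mm high, about 0.6 kg, lying face up on the bench, with a white sticker (22 x 70 mm) across its top near the -x end. Origin: centre of its underside; z up. Its round opening (88 mm across, centred 15 mm from the middle towards the box's +x) holds the grey paper cone and, in the middle, the silver dome. Leave alone.
- speaker_blue: a loose black loudspeaker box, 140 (x) x 104 (y) x 60 mm high, about 0.6 kg, lying face up on the bench, with a blue sticker (22 x 70 mm) across its top near the -x end. Origin: centre of its underside; z up. Its round opening (88 mm across, centred 15 mm from the middle towards the box's +x) holds the grey paper cone and, in the middle, the silver dome. Leave alone.
- capacitor: a loose blue capacitor can, 32 mm across, 46 mm high, standing upright. Origin: centre of its underside. Leave alone.
- screwdriver: a loose screwdriver lying on the bench, about 200 mm long, along its own x (handle to -x), 26 mm high. Origin: mid-length, on the bench. Leave alone.
- dish: a loose round steel dish with screws in it, 76 mm across the rim, 25 mm high. Origin: centre of its underside. Leave alone.
Things that resemble listed ones, but are neither listed nor needed, are in the scene too. Leave any green or purple look-alike of the speaker_yellow alone.

How it is judged:
On the way, in this order (a step that is already met when the one before it is completed fails the run):
1. fingertips hold the yellow-stickered speaker's cone down by 1.5 to 9.5 mm for 0.5 s (contact force between the fingers and speaker_yellow above 0.5 N and value of joint cone_yellow between 0.0015 and 0.0095 m), for 0.5 s.
2. the cone has sprung back, untouched, and the hand is clear above it (contact force between the fingers and speaker_yellow below 0.1 N and value of joint cone_yellow below 0.001 m and z of the grasp point in the frame of dome_yellow above 0.06 m), for 0.2 s.
At the end, for the whole second after the job is handed in: The cone is back out (within 1 mm), the tool point is more than 60 mm above the dome's top (fingertips about 40 mm clear), the tested speaker lies flat, at rest and within 15 mm of where it was, and everything else is within 8 mm of where it was (value of joint cone_yellow below 0.001 m and distance of speaker_yellow from where it was at the start of the episode below 0.015 m and angle between speaker_yellow's own z axis and vertical below 0.05 rad and linear speed of speaker_yellow below 0.01 m/s and z of the grasp point in the frame of dome_yellow above 0.06 m and distance of each of speaker_white, speaker_blue, capacitor, screwdriver, dish from where it was at the start of the episode below 0.008 m); the robot touches nothing.
It fails at once if the cone driven to its stop (more than 9.5 mm) (value of joint cone_yellow above 0.0095 m).
It fails at once if the tested speaker pressed or squeezed with more than 15 N (contact force between any of the fingers, the arm and speaker_yellow above 15 N).
It fails at once if the paper of the cone touched (more than 0.5 N) (contact force between any of the fingers, the arm and paper_yellow above 0.5 N).
It fails at once if the tested speaker shoved by over 15 mm, lifted by over 6 mm or tipped (distance of speaker_yellow from where it was at the start of the episode above 0.015 m or height (world z) of speaker_yellow above 0.006 m or angle between speaker_yellow's own z axis and vertical above 0.1 rad).
It fails at once if another speaker, the capacitor, screwdriver or dish touched (more than 0.5 N) (contact force between any of the fingers, the arm and speaker_white above 0.5 N or contact force between any of the fingers, the arm and speaker_blue above 0.5 N or contact force between any of the fingers, the arm and capacitor above 0.5 N or contact force between any of the fingers, the arm and screwdriver above 0.5 N or contact force between any of the fingers, the arm and dish above 0.5 N).
It also fails if it takes over 32 s, if anything falls off the work surface, if the arm or the gripper's body presses on something with over 40 N, if the wrist force passes 120 N, or if a joint passes its speed limit or range.

## Robot

A 7-joint arm with a two-finger parallel gripper is mounted at the origin on the work surface. World frame = base frame: x ahead of the robot, y to its left, z up, the work surface at z = 0. Lengths are in m, angles in rad, forces in N, time in s.
With the tool pointing down it reaches from about 0.35 to 0.9 m from the base axis. Payload 19.9 kg.
Tool frame: the origin (TCP) lies between the finger pads, 19 mm behind the fingertips; this is the grasp point; z points along the fingers, y is the line along which they close (so a half turn about z gives the same grasp; the last joint's range is limited). The gripper opens to 85 mm and grips with 20 to 120 N. Pads are 22 mm wide; open, the fingers measure 114 mm over their backs; the gripper's body (76 mm by 85 mm) begins 54 mm behind the grasp point. The pads swing forward as they close: fully open they stand 13 mm farther back than shut.
Start: joints at [1.173, 0.417, -0.01, 1.614, 0.005, 1.111, -0.053], TCP at [0.218, -0.586, 0.25] pointing down, gripper open.
Joint ranges: [-2.81, 2.81], [-0.39, 2.02], [-1.27, 1.25], [0.06, 2.57], [-1.19, 4.33], [0.19, 2], [-2.82, 2.82]. Speed limits (rad/s): [1.89, 1.89, 2.39, 2.39, 3.01, 3.01, 3.01].

## Interface

Orientations are given as a 3x3 rotation matrix whose columns are the frame's x, y, z axes.
In Python, from workcell import * gives the robot as it stands.
- The arm moves only by the shell command python3 -m inch 'ROWS' [OPENING] [FORCE]. ROWS is JSON, one flat list of numbers, 4 for each row, row after row: the shift along the tool's x, y, z in units of 0.025 m (1.0 is 0.025 m), then the turn about the tool's z in units of 30 degrees (1.0 is 30 degrees). A call has 1 to 20 rows; each row shifts and turns the commanded pose from where the row before left it, along the tool's axes as they then stand; what a row does not reach is not made up. A row lasts 1/8 s, in which the tool goes at most 62.5 mm and 10.7 degrees, less where a joint would pass 70% of its speed; a pose out of reach is approached as far as the arm can. A call with a number of a shift or a turn outside -1 to 1 is refused whole. A call with a gripper value outside its range is refused whole. OPENING is the finger opening in mm, from 0 to 85.4, set as the call begins (- or left out, the last holds). The fingers move at their own pace and stop on an object; FORCE is the grip in N (left out, the last holds). Time passes only in rows, so rows that do not move let the fingers close. It gives the time, the measured TCP pose, the force, the opening and the grip force at its end, in the units of the state.
- sense(): the state, without advancing time (a new reading comes with each control period).
- camera(name): name is "scene" or "side" or "wrist"; returns the picture (384x512x3 uint8, blue, green, red); there is no depth.
- calibration(name): a dict with "camera_matrix" (3x3 intrinsics, pixels), "R" (3x3) and "t" (3): a world point X has camera coordinates R X + t. Camera axes: x right, y down, z forward; pixel columns grow to the right and rows downward; lengths in m; the calibration is good to about 2 mm. A picture is of the moment at which its call begins: read the wrist's pose just before it. calibration takes no time and is no camera call; for the wrist camera it gives the pose at the moment of the call.
- job_done(): hands the job in; it is judged then, once.
The state is a dict: "t": time; "qpos": joint angles; "joint_velocities": joint speeds; "joint_torque": joint torques, N m; "tool_pos": TCP position; "tcp_rot": TCP orientation; "wrist_force": force on the tool from outside, world axes, zero at the start; "torque": the same for the moment, N m; "width": opening from 0.0 (shut) to 1.0 (fully open); "grip_force": force on a finger pad.
Only numpy, scipy, OpenCV 4.12 (cv2) and the standard library are available. Lean on these libraries where they do the work, as an engineer would, in place of code of your own. Each camera call takes 0.05 s, during which the arm holds its last target. There are 200 camera calls.

## Working session

There is one attempt and no reset: what is moved stays moved. The work goes in short steps, Python scripts to look and compute and a shell command to move; the robot and the scene stay as the last step left them, time stands still between calls to the robot, and variables do not carry over. Pictures are saved under pics/ and viewed, at most 10 in all, crops included, and the job is handed in when it is done.

```bash
mkdir -p pics
python3 - <<'E'
from workcell import *
import cv2,numpy as np
for n in ("scene","side"):
    c=calibration(n);print(n,np.round(-np.array(c["R"]).T@c["t"],3))
    cv2.imwrite(f"pics/{n}0.png",camera(n))
s=sense();print(s["t"],s["tool_pos"],np.round(s["tcp_rot"],3),s["width"])
E
```

```text
scene [ 1.045 -0.198  0.707]
side [ 0.285 -0.446  0.685]
0.1 [ 0.21765106 -0.58557786  0.24942975] [[ 0.937  0.348 -0.   ]
 [ 0.348 -0.937  0.001]
 [-0.    -0.001 -1.   ]] 0.9998305423985563
```

View pics/scene0.png

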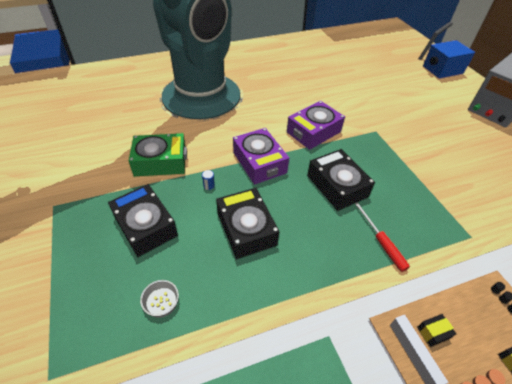

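View pics/side0.png

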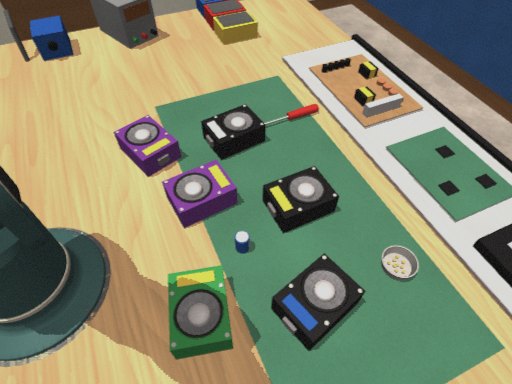

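The yellow-stickered black speaker has its dome near (249,219) in the scene view and near (306,188) in the side view. The other speakers, dish, capacitor and screwdriver are all clear of it.

```bash
cat > h.py <<'E'
import numpy as np,cv2
def ray(c,p):
    K,R,t=map(np.array,(c["camera_matrix"],c["R"],c["t"]))
    d=R.T@np.linalg.inv(K)@[*p,1]; return -R.T@t,d/np.linalg.norm(d)
def tri(rs):
    A=sum(np.eye(3)-np.outer(d,d) for o,d in rs);b=sum((np.eye(3)-np.outer(d,d))@o for o,d in rs)
    X=np.linalg.solve(A,b);return X,[np.linalg.norm((np.eye(3)-np.outer(d,d))@(X-o)) for o,d in rs]
def plane(r,z): o,d=r;return o+d*(z-o[2])/d[2]
def blob(m,near):
    n,l,s,c=cv2.connectedComponentsWithStats(m.astype(np.uint8))
    i=1+min(range(n-1),key=lambda i:np.hypot(*(c[i+1]-near))+(999 if s[i+1,4]<20 else 0));return c[i],s[i],l==i
E
python3 - <<'E'
from workcell import *
from h import *
D=[];S=[]
crops=[]
for n,p,q in (("scene",(249,219),(239,199)),("side",(306,188),(281,199))):
    im=cv2.imread(f"pics/{n}0.png");hsv=cv2.cvtColor(im,cv2.COLOR_BGR2HSV);c=calibration(n)
    a=im[p[1]-45:p[1]+45,p[0]-45:p[0]+45];crops.append(cv2.resize(a,None,fx=4,fy=4,interpolation=0))
    g=hsv[...,2];print(n,"row",g[p[1],p[0]-26:p[0]+27])
    m=(hsv[...,1]<60)&(g>150);d,s,_=blob(m,p);print("dome",d,s);D.append(ray(c,d))
    y=(abs(hsv[...,0].astype(int)-28)<6)&(hsv[...,1]>150)&(g>120)
    e,s,l=blob(y,q);print("stk",e,s);S.append(ray(c,e))
    pts=np.array([plane(ray(c,v),.06)[:2] for v in np.argwhere(l)[:,::-1]],np.float32)*1000
    print("stk rect mm",cv2.minAreaRect(pts))
    print("dome plane .06",plane(D[-1],.06))
print(tri(D),tri(S));cv2.imwrite("pics/crop.png",np.hstack(crops))
E
```

```text
scene row [ 21  30  48  49  52  45  37  40  62 111 146 145 148 149 149 147 144 170
 204 217 220 224 227 229 231 232 232 231 230 227 224 219 216 203 164 136
 143 141 144 145 143 138 115  65  45  42  46  48  48  68 106 133 144]
dome [248.27705628 218.87878788] [238 208  20  20 231]
stk [238.35416667 197.82916667] [224 191  30  15 240]
stk rect mm ((532.0875854492188, -35.94795608520508), (24.658784866333008, 71.45773315429688), 2.2042882442474365)
dome plane .06 [ 0.59854851 -0.03428372  0.06      ]
side row [104  45  40  45  39  38  33  33  45  74 118 136 138 137 137 134 136 147
 194 217 217 218 218 219 219 220 220 220 219 218 219 217 214 205 161 137
 144 141 140 143 144 143 127  82  48  34  36  40  42  42  44  36  68]
dome [306.65277778 187.79166667] [298 178  20  18 216]
stk [280.73662551 198.12757202] [270 186  22  25 243]
stk rect mm ((534.4868774414062, -33.82782745361328), (22.683990478515625, 68.96312713623047), 1.5462216138839722)
dome plane .06 [ 0.60215404 -0.03186301  0.06      ]
(array([ 0.60052466, -0.03462517,  0.06329268]), [np.float64(0.0005084568608416646), np.float64(0.0005084568608416796)]) (array([ 0.53355534, -0.03653646,  0.06208167]), [np.float64(0.0004695288521504597), np.float64(0.0004695288521504552)])
```

View pics/crop.png

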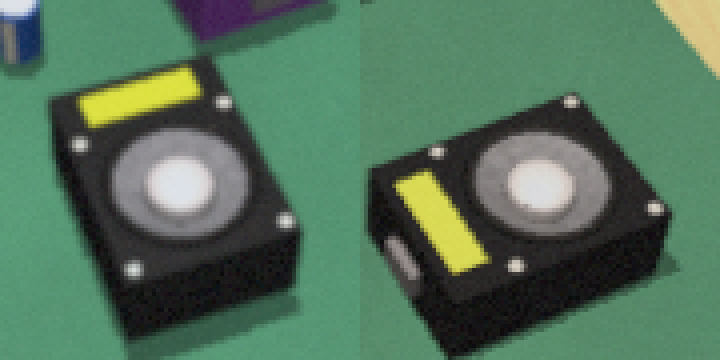

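Both crops show the dome and sticker clearly. Two-view triangulation puts the dome at (0.600, -0.034) with z about 0.063, against 0.064 expected, and a ray gap of 0.5 mm. The sticker measures about 23 x 70 mm. I'll shut the fingers and travel at the current height.

```bash
python3 -m inch '[0.5,-0.35,0,0,1,-0.7,0,0,1,-0.7,0,0,1,-0.7,0,0,1,-0.7,0,0,1,-0.7,0,0,1,-0.7,0,0,1,-0.7,0,0,1,-0.7,0,0,1,-0.7,0,0,1,-0.7,0,0,1,-0.7,0,0,1,-0.7,0,0,1,-0.7,0,0,1,-0.7,0,0,1,-0.7,0,0,1,-0.7,0,0,1,-0.7,0,0,0.5,-0.35,0,0,0,0,0,0]' 0 20
python3 - <<'E'
from workcell import *
import numpy as np
s=sense();R=np.array(s["tcp_rot"]);print(s["t"],s["tool_pos"],s["width"],s["wrist_force"],R.round(3))
print(R.T@(np.array([.6005,-.0343,.064])-s["tool_pos"])/.025)
E
```

```text
t: 2.6
tool_pos: [0.5298, -0.133, 0.2498]
tcp_rot: [[0.937, 0.35, -0.0], [0.35, -0.937, 0.0], [-0.0, -0.0, -1.0]]
wrist_force: [0.0, -1.2, -0.2]
width: 0.003
grip_force: 0.0
2.6 [ 0.52979872 -0.13297562  0.24984715] 0.002973933851968013 [ 0.02820192 -1.21126478 -0.19475734] [[ 0.937  0.35  -0.   ]
 [ 0.35  -0.937  0.   ]
 [-0.    -0.    -1.   ]]
[ 4.03187838 -2.7058392   7.43383679]
```

```bash
python3 -m inch '[0.8,-0.54,0,0,0.8,-0.54,0,0,0.8,-0.54,0,0,0.8,-0.54,0,0,0.8,-0.54,0,0,0,0,0,0,0,0,0,0,0,0,0,0]'
python3 - <<'E'
from workcell import *
from h import *
im=camera("wrist");c=calibration("wrist");cv2.imwrite("pics/w1.png",im)
o,_=ray(c,(0,0));print(o)
K,R,t=map(np.array,(c["camera_matrix"],c["R"],c["t"]));v=K@(R@[.6005,-.0343,.064]+t);print(v[:2]/v[2])
v=K@(R@(np.array(sense()["tool_pos"])-[0,0,.019])+t);print("tip",v[:2]/v[2])
E
```

```text
t: 3.6
tool_pos: [0.5996, -0.037, 0.25]
tcp_rot: [[0.938, 0.347, -0.0], [0.347, -0.938, -0.0], [-0.0, 0.0, -1.0]]
wrist_force: [0.5, 0.7, 0.1]
width: -0.001
grip_force: 0.0
[ 0.6667653  -0.01239922  0.37451588]
[253.29993901 177.40240321]
tip [254.50586286 242.29321379]
```

View pics/w1.png

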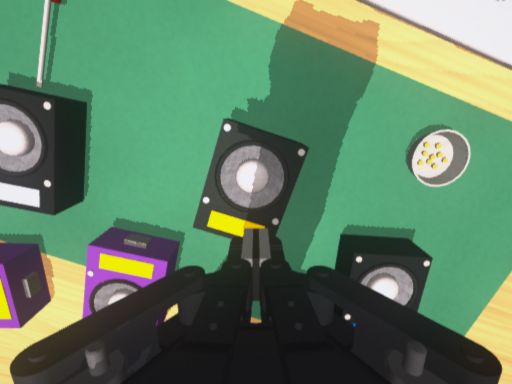

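The wrist view shows the yellow speaker's dome at about (252,177), with a predicted position of (253,177). I'll refine this with the grey cone's outline.

Run:
```python
from workcell import *
from h import *
im=cv2.imread("pics/w1.png");hsv=cv2.cvtColor(im,cv2.COLOR_BGR2HSV);c=calibration("wrist")
m=((hsv[...,1]<60)&(hsv[...,2]>75));m=cv2.morphologyEx(m.astype(np.uint8),cv2.MORPH_OPEN,np.ones((3,3)))
ctr,s,l=blob(m,(252,177));print(ctr,s)
k,_=cv2.findContours(l.astype(np.uint8),0,1);e=cv2.fitEllipse(cv2.convexHull(max(k,key=len)));print(e)
r=ray(c,e[0]);P=plane(r,.06);print("rim",P)
# dome from three views, scene and side rays
R3=[ray(calibration("scene"),(248.28,218.88)),ray(calibration("side"),(306.65,187.79)),r]
print(tri(R3))
s=sense();R=np.array(s["tcp_rot"]);print(s["t"],R.T@(np.array([P[0],P[1],.064])-s["tool_pos"])/.025)
```

```text
[251.33751175 176.28799749] [ 220  145   64   63 3191]
((251.33689880371094, 176.35496520996094), (63.10360336303711, 64.13623046875), 106.80465698242188)
rim [ 0.60003258 -0.03192472  0.06      ]
(array([ 0.60048988, -0.033355  ,  0.06223452]), [np.float64(0.0015368550856067634), np.float64(0.0004819747877708421), np.float64(0.0015659924704134033)])
3.65 [ 0.0808545  -0.17819194  7.44332685]
```

```bash
python3 -m inch '[0.08,-0.13,0.4,0,0,0,0.8,0,0,0,0.9,0,0,0,0.9,0,0,0,0.9,0,0,0,0.9,0,0,0,0.8,0,0,0,0.4,0,0,0,0.2,0,0,0,0,0,0,0,0,0,0,0,0,0]'; python3 -c "
from workcell import *
import cv2
cv2.imwrite('pics/s2.png',cv2.resize(camera('scene')[140:290,150:350],None,fx=3,fy=3))"
```

```text
t: 5.15
tool_pos: [0.601, -0.032, 0.0955]
tcp_rot: [[0.937, 0.348, 0.001], [0.348, -0.937, -0.0], [0.001, 0.0, -1.0]]
wrist_force: [0.2, 0.7, -0.0]
width: -0.001
grip_force: 0.0
```

View pics/s2.png

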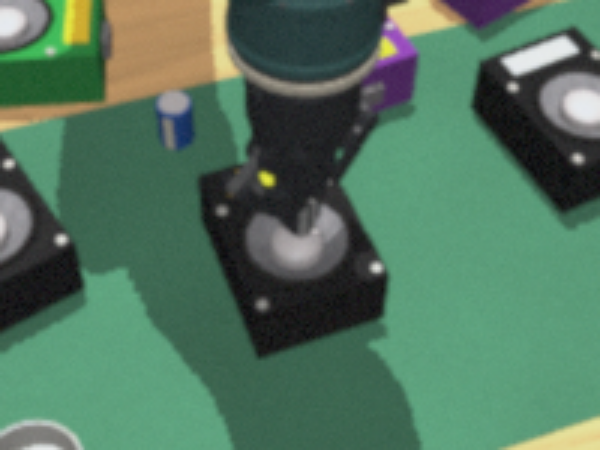

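The shut fingertips hang about 12 mm above the dome, at about (305,225) in the crop, and they are centred. I'll approach slowly.

```bash
python3 -m inch '[0,0,0.12,0,0,0,0.12,0,0,0,0.08,0,0,0,0.04,0,0,0,0,0,0,0,0,0]'; python3 -m inch '[0,0,0.04,0,0,0,0.04,0,0,0,0.04,0,0,0,0,0,0,0,0,0]';python3 -m inch '[0,0,0.04,0,0,0,0.04,0,0,0,0,0,0,0,0,0]'
```

```text
t: 5.95
tool_pos: [0.6008, -0.0319, 0.086]
tcp_rot: [[0.937, 0.348, 0.0], [0.348, -0.937, 0.0], [0.0, -0.0, -1.0]]
wrist_force: [-0.1, 0.1, -0.2]
width: -0.002
grip_force: 0.0
t: 6.58
tool_pos: [0.6008, -0.032, 0.083]
tcp_rot: [[0.937, 0.348, -0.0], [0.348, -0.937, 0.0], [0.0, -0.0, -1.0]]
wrist_force: [0.3, 0.8, 0.6]
width: 0.0
grip_force: 0.0
t: 7.08
tool_pos: [0.6008, -0.0319, 0.081]
tcp_rot: [[0.937, 0.348, 0.0], [0.348, -0.937, 0.0], [0.0, -0.0, -1.0]]
wrist_force: [0.7, -0.4, 1.6]
width: 0.001
grip_force: 0.7
```

Contact came near z = 0.083, as expected. I'll press about 2.5 mm more, for a depth of about 4.5 mm.

```bash
python3 -m inch '[0,0,0.05,0,0,0,0.05,0,0,0,0,0,0,0,0,0,0,0,0,0]'; python3 -m inch '[0,0,0,0,0,0,0,0,0,0,0,0,0,0,0,0,0,0,0,0,0,0,0,0]'
```

```text
t: 7.7
tool_pos: [0.6008, -0.032, 0.0785]
tcp_rot: [[0.937, 0.348, 0.0], [0.348, -0.937, 0.0], [0.0, 0.0, -1.0]]
wrist_force: [0.3, -0.2, 3.5]
width: -0.0
grip_force: 1.8
t: 8.45
tool_pos: [0.6008, -0.0319, 0.0785]
tcp_rot: [[0.937, 0.348, 0.0], [0.348, -0.937, 0.0], [0.0, -0.0, -1.0]]
wrist_force: [0.6, -0.1, 3.2]
width: 0.001
grip_force: 1.8
```

The force of about 3.4 N means the cone is down about 4 mm, and it has been held for over a second. Now I'll lift.

```bash
python3 -m inch '[0,0,0,0,0,0,0,0,0,0,-0.1,0,0,0,-0.1,0,0,0,-0.2,0,0,0,-0.5,0,0,0,-0.8,0,0,0,-0.8,0,0,0,-0.8,0,0,0,-0.8,0,0,0,-0.8,0,0,0,-0.4,0,0,0,0,0,0,0,0,0,0,0,0,0,0,0,0,0]'
python3 - <<'E'
from workcell import *
from h import *
D=[]
for n,p in (("scene",(249,219)),("side",(306,188))):
    im=camera(n);cv2.imwrite(f"pics/{n}_end.png",im);h=cv2.cvtColor(im,cv2.COLOR_BGR2HSV)
    a=cv2.imread(f"pics/{n}0.png");print(n,blob((h[...,1]<60)&(h[...,2]>150),p)[:2])
    D.append(cv2.resize(im[110:310,130:400],None,fx=1.4,fy=1.4))
cv2.imwrite("pics/end.png",np.hstack(D))
E
```

```text
t: 10.45
tool_pos: [0.6006, -0.0319, 0.2105]
tcp_rot: [[0.937, 0.348, -0.001], [0.348, -0.937, 0.0], [-0.001, -0.0, -1.0]]
wrist_force: [-0.6, 0.2, 0.1]
width: -0.004
grip_force: 0.0
scene (array([251.51692308, 216.59076923]), array([242, 207,  23,  20, 325], dtype=int32))
side (array([304.86688312, 185.02597403]), array([292, 177,  25,  19, 308], dtype=int32))
```

View pics/end.png

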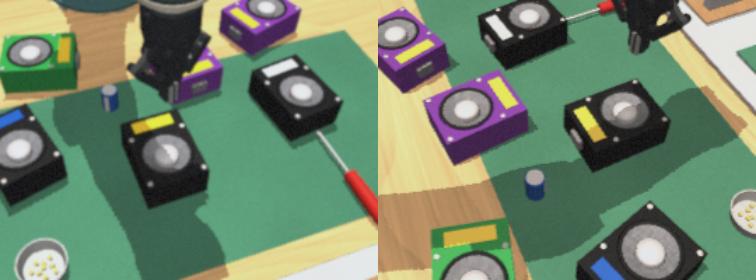

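The hand is well clear, the speaker is in place and nothing else has been disturbed.

```bash
python3 -c "
from workcell import *
print(job_done())"
```

```text
the job is handed in; nothing more can be done
None
```

I pressed the yellow-stickered speaker's dome down about 4 mm (about 3.4 N), held it for about a second and released it, then raised the hand about 146 mm above the dome; the job is handed in, with no verdict shown.

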